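Park the index plunger and close the length stop on the tube

ROBOT

A 7-joint arm with a two-finger parallel gripper is mounted at the origin on a cart in front of the work surface, level with it; the furniture and walls round the work are solid. World frame = base frame: x ahead of the robot, y to its left, z up, the work surface at z = 0. Lengths are in m, angles in rad, forces in N, time in s.
With the tool pointing down it reaches from about 0.4 to 0.85 m from the base axis. Payload 10.4 kg.
Tool frame: the origin (TCP) lies midway between the tips of the shut fingers; the grasp point (between the pads) lies 19 mm behind it (manip.hold_point_z is the distance from the TCP to the grasp point, in m); z points along the fingers, y is the line along which they close (so a half turn about z gives the same grasp; the last joint's range is limited). The gripper opens to 85 mm and grips with 20 to 120 N. Pads are 22 mm wide; open, the fingers measure 114 mm over their backs; the gripper's body (76 mm by 85 mm) begins 54 mm behind the grasp point. The pads swing forward as they close: fully open they stand 13 mm farther back than shut.
Start: joints at [1.277, 0.332, -0.065, 1.46, 0.022, 1.35, -0.088], TCP at [0.167, -0.602, 0.231] pointing down, gripper open.
Joint ranges: [-2.6, 2.6], [-0.5, 2.12], [-1.47, 1.34], [0.16, 2.42], [-1.27, 4.41], [0.06, 2.06], [-2.6, 2.6]. Speed limits (rad/s): [2.22, 2.22, 2.79, 2.79, 3.14, 3.14, 3.14].

INTERFACE

Orientations are given as a unit quaternion [x, y, z, w].
In Python, from workcell import manip, eyes, job gives the robot as it stands.
- The arm moves only by the shell command python3 -m crank 'ROWS' [FORCE]. ROWS is JSON, a list that holds one entry, the list of rows, each a list of 7 numbers: the finger opening in cm, from 0 to 8.54, then the shift along the world's x, y, z in cm, then the turn, a rotation vector about the world's x, y, z in degrees. In form: [[[hand, x, y, z, ax, ay, az], ...]]. A call has 1 to 20 rows; each row shifts and turns the commanded pose from where the row before left it; what a row does not reach is not made up. A row lasts 1/8 s, in which the tool goes at most 62.5 mm and 10.7 degrees, less where a joint would pass 70% of its speed; a pose out of reach is approached as far as the arm can. A call with a gripper value outside its range is refused whole. The fingers move at their own pace and stop on an object; FORCE is the grip in N (left out, the last holds). Time passes only in rows, so rows that do not move let the fingers close. It gives the time, the measured TCP pose, the force, the opening and the grip force at its end, in the units of the state.
- manip.get_obs(): the state, without advancing time (a new reading comes with each control period).
- eyes.camera(name): name is "side" or "top" or "wrist"; returns (picture, depth): 420x560x3 uint8, red, green, blue; 420x560 float32, m along the optical axis (not along the pixel's ray), 0 where there is no reading.
- eyes.camera_params(name): a dict with "fx", "fy", "cx", "cy" (pixels), "world_from_camera" (4x4, takes a point from camera to world coordinates); the wrist camera has in their place "hand_eye" (4x4, takes a point from camera to tool coordinates, whose origin is the TCP and whose axes are the flange's). Camera axes: x right, y down, z forward; pixel columns grow to the right and rows downward; lengths in m; the calibration is good to about 2 mm. A picture is of the moment at which its call begins: read the wrist's pose just before it. camera_params takes no time and is no camera call.
- job.hand_in(): hands the job in; it is judged then, once.
The state is a dict: "clock": time; "joint_pos": joint angles; "joint_velocities": joint speeds; "tau": joint torques, N m; "position": TCP position; "ee_rot": TCP orientation; "ft_force": force on the tool from outside, world axes, zero at the start; "torque": the same for the moment, N m; "grip_width": opening from 0.0 (shut) to 1.0 (fully open); "grasp_force": force on a finger pad.
Only numpy, scipy, OpenCV 4.12 (cv2) and the standard library are available. Lean on these libraries where they do the work, as an engineer would, in place of code of your own. Each camera call takes 0.05 s, during which the arm holds its last target. There are 200 camera calls.

TASK

Unlock the length stop of the tube jig: pull its T-handled spring plunger straight up, only until it comes up softly against its inner rubber stop, give it about a quarter turn without forcing it so that its cross pin sits in a rest notch, and let go so that it stays up by itself. Then slide the freed stop gently along the jig until it has pushed the tube home against the rubber pad at the far end, and leave the stop bearing on the tube with the plunger still parked. Leave the parts lying around undisturbed.

Things in the scene. Friction and masses are not known exactly. Their poses are not given: they have to be found in the camera images.
- tube_jig: Fixed jig, aluminium base plate 110x460x12 mm; origin on the bench, z up; the plate runs from y=-225 to y=+235 mm in its frame. Along its y axis at x=0: end block with rubber pad (pad face at y=-190 mm), tube channel (19 mm wide between two strips 10 mm high, y -185 to +40 mm), length stop, index plunger (axis at y=+195 mm at the start).
- length_stop (a joint): travel in m of the length stop along the jig's -y axis, towards the tube. 0 = locked start (front face at y=+110 mm in the jig frame); 0.060 = the tube is just touched by the stop and by the end pad at once. Locked (0.5 mm play) until the plunger has risen 3.5 mm; then slides with about 2.5 N friction.
- stop_back (a point): centre of the back face (+y side) of the length stop's upright steel plate, 60 mm above the bench. Plate 60 mm wide (x), 10 mm thick (y), top 75 mm above the bench; the carriage's top is 23 mm above the bench; 22 mm deep gussets behind the plate at x=+-24 mm, up to 44 mm above the bench. The plunger's axis is 75 mm behind this face. Push here to jig -y or pinch the plate from above.
- guide: dark round guide of the plunger on the carriage, 35 mm across, top 50 mm above the bench; origin on the plunger's axis at bench height. Inside is a rubber washer (12 N per mm) that stops the pull 1.2 mm after the cross pin has cleared the sleeve. Over 18 N between spindle and guide with sleeve (pin forced against the slot's side, or hauled against the washer) is too much.
- guide_top (a point): centre of the guide's top, 50 mm above the bench. Out of it stands a steel sleeve, 25 mm across, with four crowns, screwed in to a different depth each time (not measured): its top is 60 to 74 mm above the bench. It has a deep slot along jig x, where the cross pin lies when locked, and 3 mm deep rest notches 90 degrees from it.
- spindle: the plunger's spindle with cross pin (4 mm thick, 29 mm long, its underside 52 mm above the bench when locked) and tee bar; origin on the plunger's axis, at bench height when locked; x along tee bar and cross pin, z up.
- tee_grip (a point): centre of the black tee bar: 44 mm long (along the spindle's x), 10 mm thick (y), 16 mm high, its centre 87 mm above the bench when locked; its underside is clear of the sleeve. Grasp across the 10 mm from above.
- plunger (a joint): how far the plunger is pulled up, m; 0 = locked, spring pulls it down with 6 N at 0 plus 0.2 N per mm. The pin clears the sleeve after 8 to 22 mm, differently each time; parked in a rest notch it stands 3 mm lower than that.
- handle (a joint): turn of the spindle, rad, counter-clockwise from above; 0 = tee bar along jig x (locked; 0.2 rad play in the slot), limits +-1.75. Either way round; the rest notches are 90 degrees from the slot and wide: the pin falls in and stays anywhere from 1.32 to 1.75 rad.
- tube: white perforated tube, 17 mm across, 240 mm long, 0.02 kg, lying loose in the channel along the jig's y; origin: middle of its length, at its underside (12 mm above the bench). It starts 5 to 30 mm short of the end pad; home = origin at y=-70 mm in the jig frame.
- end_pad: round rubber pad, 18 mm across, on the end block, springs back 3 N per mm (5 mm at most); origin: centre of its face. More than 15 N on it is too much.
- fitting: small white push-in elbow fitting, 42x31x19 mm, lying on the jig's base plate beside the tube channel; origin: centre of its underside; not to be disturbed
- grease_tub: round grease tub with a screw lid, 50 mm across, 46 mm high, behind the jig; origin: centre of its underside; not to be disturbed
- seal: black rubber brine seal ring, 50 mm across, 14 mm high, behind the jig; origin: centre of its underside; not to be disturbed
- seal_2: another black brine seal ring, 50 mm across, 14 mm high, in front of the jig; origin: centre of its underside; not to be disturbed
- cap: white membrane end cap, 44 mm across, 31 mm high, in front of the jig; origin: centre of its underside; not to be disturbed
- marker: marker pen, 19x128x16 mm, behind the jig; origin: centre of its underside; not to be disturbed

How it is judged:
By the outcome, as a careful person would: the job done as asked, in the order asked, and still so for the second after the job is handed in, with the robot touching nothing.
It also fails if it takes over 54 s, if anything falls off the work surface, if the arm or the gripper's body presses on something with over 40 N, if the wrist force passes 120 N, or if a joint passes its speed limit or range.

## Working session

There is one attempt and no reset: what is moved stays moved. The work goes in short steps, Python scripts to look and compute and a shell command to move; the robot and the scene stay as the last step left them, time stands still between calls to the robot, and variables do not carry over. Pictures are saved under pics/ and viewed, at most 10 in all, crops included, and the job is handed in when it is done.

```bash
mkdir -p pics; ls
python3 - <<'E'
from workcell import manip, eyes
import cv2,numpy as np
for n in("side","top"):
    p,d=eyes.camera(n); cv2.imwrite(f"pics/{n}0.png",p[:,:,::-1]); np.savez(f"{n}0.npz",p=p,d=d)
    print(n,eyes.camera_params(n))
print(eyes.camera_params("wrist"));o=manip.get_obs();print(o,manip.hold_point_z)
E
```

```text
pics
side {'fx': 456.4991174054697, 'fy': 456.4991174054697, 'cx': 273.7482654562512, 'cy': 212.09994087801334, 'world_from_camera': array([[-0.96171842, -0.16775967,  0.2166896 ,  0.39166604],
       [-0.27403042,  0.59517967, -0.75542603,  0.57608632],
       [-0.00223922, -0.78588667, -0.6183665 ,  0.60041545],
       [ 0.        ,  0.        ,  0.        ,  1.        ]])}
top {'fx': 482.6207144142785, 'fy': 482.6207144142785, 'cx': 284.382842180019, 'cy': 210.81475710350662, 'world_from_camera': array([[-0.00393869, -0.98512061,  0.17181929,  0.40859473],
       [-0.99989574,  0.00626672,  0.01300904, -0.06983961],
       [-0.01389221, -0.17175014, -0.98504259,  1.09545867],
       [ 0.        ,  0.        ,  0.        ,  1.        ]])}
{'fx': 290.7623447180304, 'fy': 290.7623447180304, 'cx': 282.28572337815604, 'cy': 213.578650384196, 'hand_eye': array([[-4.52477841e-04, -9.55740073e-01, -2.94212013e-01,
         7.43563122e-02],
       [ 9.99999795e-01, -5.65807785e-04,  3.00080969e-04,
         6.76171435e-04],
       [-4.53266854e-04, -2.94211816e-01,  9.55740133e-01,
        -1.42566400e-01],
       [ 0.00000000e+00,  0.00000000e+00,  0.00000000e+00,
         1.00000000e+00]])}
{'clock': 0.1, 'joint_pos': array([ 1.27740008,  0.33280037, -0.06469528,  1.46086982,  0.02158404,
        1.34992607, -0.08850964]), 'joint_velocities': array([-0.00064931, -0.00115361, -0.00065409, -0.00227807, -0.00156488,
        0.00141336, -0.00085356]), 'tau': array([ 2.61445901e-03, -6.26747847e+01,  4.98037983e-02, -3.92428493e+01,
        1.63168152e-02,  6.99670898e-03,  2.79082076e-05]), 'position': array([ 0.1670911 , -0.60188605,  0.23059471]), 'ee_rot': array([ 9.90847330e-01,  1.34985702e-01, -1.11591291e-04, -6.44880311e-04]), 'ft_force': array([-0.85879807, -0.11055331,  0.13194867]), 'torque': array([-0.0174109 ,  0.00518218, -0.02392516]), 'grasp_force': 0.0, 'grip_width': 1.0027092469189134} 0.0187
```

View pics/top0.png

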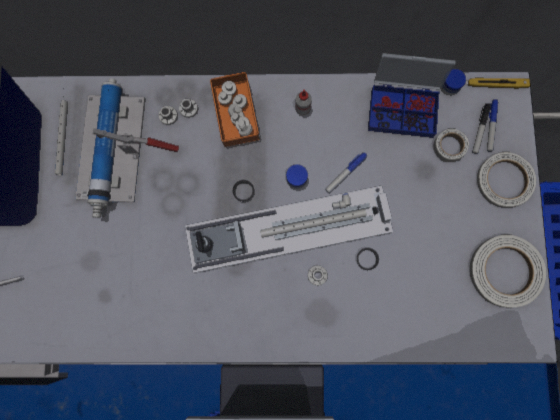

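View pics/side0.png

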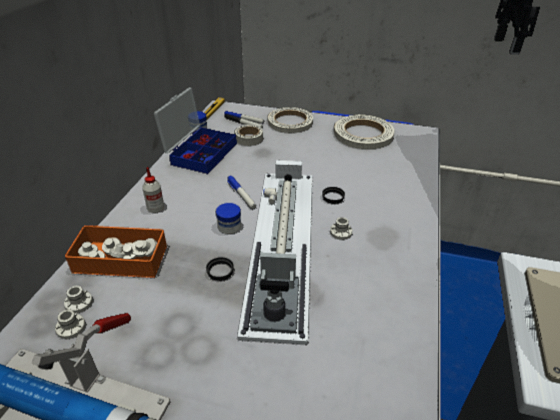

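The top view shows the jig from about (187,245) at the plunger end to (391,210) at the pad end, with the tee near (204,242). The side view shows the tee near (274,285).

```bash
cat > h.py <<'E'
import numpy as np,cv2
from workcell import manip,eyes
from scipy.spatial.transform import Rotation as R
def cloud(n,d):
    P=eyes.camera_params(n); v,u=np.indices(d.shape)
    c=np.stack([(u-P['cx'])/P['fx']*d,(v-P['cy'])/P['fy']*d,d],-1)
    if n=='wrist':
        o=manip.get_obs(); T=np.eye(4);T[:3,:3]=R.from_quat(o['ee_rot']).as_matrix();T[:3,3]=o['position'];T=T@P['hand_eye']
    else: T=P['world_from_camera']
    w=c@T[:3,:3].T+T[:3,3]; w[d==0]=np.nan; return w
E
python3 - <<'E'
from h import *
z=np.load('top0.npz');w=cloud('top',z['d']);
box=np.zeros(z['d'].shape,bool);box[180:278,180:400]=1
print('bench z',np.nanmedian(w[290:330,200:280,2]))
m=box&(w[...,2]>.006)&(w[...,2]<.10)
n,l,s,c=cv2.connectedComponentsWithStats(m.astype(np.uint8));k=1+np.argmax(s[1:,4]);m=l==k;print(s[k])
r=cv2.minAreaRect(w[m][:,:2].astype(np.float32));print('rect',r);print(cv2.boxPoints(r))
for lo,hi in((.02,.03),(.045,.055),(.056,.070),(.070,.079),(.082,.10)):
    q=w[m&(w[...,2]>lo)&(w[...,2]<hi)];print(lo,len(q),np.median(q,0) if len(q) else'')
zs=np.load('side0.npz');ws=cloud('side',zs['d'])
b=np.zeros(m.shape,bool);b[240:330,240:310]=1
for lo,hi in((.045,.055),(.056,.070),(.070,.079),(.085,.10)):
    q=ws[b&(ws[...,2]>lo)&(ws[...,2]<hi)];print('side',lo,len(q),np.mean(q,0) if len(q) else'',q.min(0) if len(q) else'',q.max(0) if len(q) else'')
q=w[box&(w[...,2]>.082)];r=cv2.minAreaRect(q[:,:2].astype(np.float32));print(r)
E
```

```text
bench z 0.00016411278541250685
[ 185  186  208   87 9790]
rect ((0.5586436986923218, -0.06524132192134857), (0.11102861166000366, 0.4628458619117737), 11.264850616455078)
[[ 0.4589917   0.15087877]
 [ 0.5494061  -0.30305022]
 [ 0.6582957  -0.2813614 ]
 [ 0.5678813   0.17256758]]
0.02 3210 [ 0.55557586 -0.01881897  0.02351462]
0.045 279 [ 0.58847446 -0.27266982  0.05105268]
0.056 63 [0.52172312 0.11270809 0.0651401 ]
0.07 128 [0.53467332 0.04290585 0.07470231]
0.082 117 [0.52047838 0.12115542 0.09392792]
side 0.045 310 [0.52794867 0.08940779 0.04953966] [0.50540279 0.03947484 0.04501485] [0.56623414 0.13914748 0.05497331]
side 0.056 385 [0.5297188  0.0822351  0.06303856] [0.50793657 0.04060214 0.05600518] [0.56626906 0.13530695 0.06988888]
side 0.07 233 [0.53664286 0.05132302 0.07390957] [0.50813869 0.03389811 0.07005283] [0.56835611 0.13009846 0.07886953]
side 0.085 239 [0.521555   0.1241634  0.09199316] [0.50034579 0.11542373 0.08505624] [0.54318221 0.13081629 0.09707807]
((0.5209776163101196, 0.12109886854887009), (0.043245941400527954, 0.011452848091721535), 11.840417861938477)
```

```bash
python3 -m crank '[[[8.5,4,3.6,0,0,0,-4.2],[8.5,4,3.6,0,0,0,0],[8.5,4,3.6,0,0,0,0],[8.5,4,3.6,0,0,0,0],[8.5,4,3.6,0,0,0,0],[8.5,4,3.6,0,0,0,0],[8.5,0.95,4.2,-0.2,0,0,0],[8.5,0.95,4.2,-0.2,0,0,0],[8.5,0.95,4.2,-0.2,0,0,0],[8.5,0.95,4.2,-0.2,0,0,0],[8.5,0.95,4.2,-0.2,0,0,0],[8.5,0.95,4.2,-0.2,0,0,0],[8.5,0.95,4.2,-0.2,0,0,0],[8.5,0.95,4.2,-0.2,0,0,0],[8.5,0.95,4.2,-0.2,0,0,0],[8.5,0.95,4.2,-0.2,0,0,0],[8.5,0.95,4.2,-0.2,0,0,0],[8.5,0.95,4.5,-0.2,0,0,0],[8.5,0,0,0,0,0,0],[8.5,0,0,0,0,0,0]]]'
python3 - <<'E'
from h import *
o=manip.get_obs();print(o['joint_pos'],o['clock'],R.from_quat(o['ee_rot']).as_matrix())
p,d=eyes.camera('wrist');w=cloud('wrist',d);np.savez('w1.npz',p=p,w=w)
cv2.imwrite('pics/w1.png',p[:,:,::-1])
def st(a,hi,rad=.03):
    m=(w[...,2]>a)&(w[...,2]<hi)&(np.hypot(w[...,0]-.521,w[...,1]-.121)<rad);q=w[m]
    print(a,len(q),cv2.minAreaRect(q[:,:2].astype(np.float32)) if len(q)>3 else '',np.median(q,0) if len(q) else '')
st(.085,.11);st(.056,.078,.02);st(.045,.054)
q=w[(np.hypot(w[...,0]-.521,w[...,1]-.121)<.02)][:,2];print(np.histogram(q,np.arange(.02,.104,.002)))
E
```

```text
clock: 2.6
position: [0.521, 0.1202, 0.207]
ee_rot: [0.995, 0.099, -0.0, 0.0]
ft_force: [-0.1, -0.3, -0.4]
grip_width: 0.995
grasp_force: 0.0
[ 0.30165804  0.21492734 -0.69220488  1.70374703  0.14293901  1.27511698
 -1.7945701 ] 2.6 [[ 9.80580065e-01  1.96117665e-01 -7.73541672e-04]
 [ 1.96117344e-01 -9.80580321e-01 -4.71462693e-04]
 [-8.50981903e-04  3.10601980e-04 -9.99999590e-01]]
0.085 502 ((0.522169291973114, 0.12008512020111084), (0.04393318295478821, 0.00932086631655693), 10.9519624710083) [0.52390757 0.12053907 0.09456902]
0.056 190 ((0.5221835374832153, 0.12027990818023682), (0.021725693717598915, 0.02439509704709053), 11.759873390197754) [0.52444434 0.12465783 0.06547141]
0.045 225 ((0.5253814458847046, 0.12063869088888168), (0.027558911591768265, 0.03442914038896561), 7.826112270355225) [0.530203   0.12232599 0.04879282]
(array([  9, 110,  19,  10,  11,   6,   9,  10,  10,  11,   6,  10,  36,
        67,  87,  50,   2,   4,   5,   4,   6,  26,  63,  67,  19,   0,
         0,   0,   0,   2,  13,  32,   0,   0,   0,  17,  92, 312,  23,
         0,   0]), array([0.02 , 0.022, 0.024, 0.026, 0.028, 0.03 , 0.032, 0.034, 0.036,
       0.038, 0.04 , 0.042, 0.044, 0.046, 0.048, 0.05 , 0.052, 0.054,
       0.056, 0.058, 0.06 , 0.062, 0.064, 0.066, 0.068, 0.07 , 0.072,
       0.074, 0.076, 0.078, 0.08 , 0.082, 0.084, 0.086, 0.088, 0.09 ,
       0.092, 0.094, 0.096, 0.098, 0.1  , 0.102]))
```

```bash
python3 -m crank '[[[8.5,0.1,0.02,-2.5,0,0,0],[8.5,0,0,-2.5,0,0,0],[8.5,0,0,-2.5,0,0,0],[8.5,0,0,-2.5,0,0,0],[6,0,0,-2.5,0,0,0],[4,0,0,-1,0,0,0],[2.4,0,0,0,0,0,0],[2.4,0,0,0,0,0,0],[2.4,0,0,0,0,0,0],[2.4,0,0,0,0,0,0],[2.4,0,0,0,0,0,0]]]' 25
python3 - <<'E'
from h import *
o=manip.get_obs();print(o['clock'])
p,d=eyes.camera('wrist');w=cloud('wrist',d)
cv2.imwrite('pics/w2.png',p[:,:,::-1])
m=(w[...,2]>.088)&(w[...,2]<.1)&(np.hypot(w[...,0]-.521,w[...,1]-.121)<.03);q=w[m]
print(len(q),cv2.minAreaRect(q[:,:2].astype(np.float32)) if len(q)>3 else'',o['position'])
E
```

```text
clock: 4.03
position: [0.5223, 0.121, 0.0725]
ee_rot: [0.995, 0.099, 0.0, 0.0]
ft_force: [-0.2, -0.8, 0.3]
grip_width: 0.28
grasp_force: 0.0
4.025
2607 ((0.5261049270629883, 0.11872763186693192), (0.039154645055532455, 0.04073614254593849), 49.35663986206055) [0.52229799 0.12099976 0.07252879]
```

View pics/w2.png

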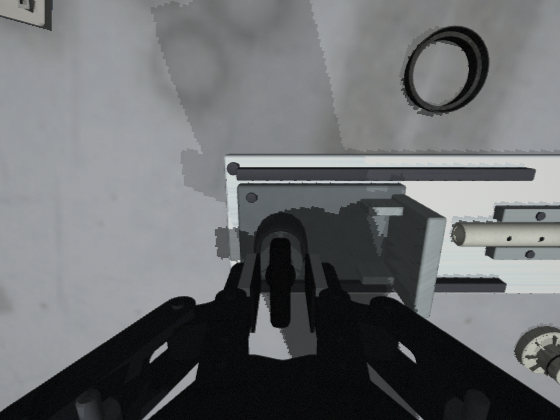

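The tee bar (about column 281, rows 238–327) sits centred between the fingers, whose inner edges are near columns 255 and 308. I'm closing on it now.

```bash
python3 -m crank '[[[1.6,0,0,0,0,0,0],[1.2,0,0,0,0,0,0],[0.8,0,0,0,0,0,0],[0.4,0,0,0,0,0,0],[0,0,0,0,0,0,0],[0,0,0,0,0,0,0]]]' 25
```

```text
clock: 4.82
position: [0.5222, 0.1212, 0.0724]
ee_rot: [0.995, 0.099, 0.0, -0.0]
ft_force: [-1.0, 2.7, 2.4]
grip_width: 0.108
grasp_force: 27.0
```

```bash
python3 -m crank '[[[0,0,0,0.2,0,0,0],[0,0,0,0.2,0,0,0],[0,0,0,0.2,0,0,0],[0,0,0,0.2,0,0,0],[0,0,0,0,0,0,0]]]'; python3 -m crank '[[[0,0,0,0.2,0,0,0],[0,0,0,0.1,0,0,0],[0,0,0,0,0,0,0]]]'; python3 -m crank '[[[0,0,0,0.1,0,0,0],[0,0,0,0,0,0,0]]]'
```

```text
clock: 5.45
position: [0.522, 0.1209, 0.0803]
ee_rot: [0.995, 0.099, -0.0, 0.0]
ft_force: [1.4, 3.5, -8.1]
grip_width: 0.109
grasp_force: 25.5
clock: 5.82
position: [0.5221, 0.1209, 0.0833]
ee_rot: [0.995, 0.099, -0.0, 0.0]
ft_force: [0.0, 2.4, -9.3]
grip_width: 0.113
grasp_force: 25.4
clock: 6.08
position: [0.5221, 0.1209, 0.0843]
ee_rot: [0.995, 0.099, -0.0, 0.0]
ft_force: [0.3, 3.1, -9.7]
grip_width: 0.109
grasp_force: 25.4
```

```bash
for i in 1 2; do python3 -m crank '[[[0,0,0,0.05,0,0,0],[0,0,0,0,0,0,0]]]' | grep -E "pos|ft_f"; done
python3 - <<'E'
from h import *
print(manip.get_obs()['ft_force'])
E
```

```text
position: [0.5221, 0.1209, 0.0848]
ft_force: [-0.2, 1.8, -9.7]
position: [0.5222, 0.1209, 0.0853]
ft_force: [-0.1, 2.8, -9.8]
[-0.09097007  2.77748429 -9.8433599 ]
```

```bash
for i in 1 2; do python3 -m crank '[[[0,0,0,0.05,0,0,0],[0,0,0,0,0,0,0]]]' | grep -E "pos|ft_f"; done
```

```text
position: [0.5221, 0.1209, 0.0858]
ft_force: [0.6, 1.8, -9.2]
position: [0.5222, 0.1209, 0.0864]
ft_force: [0.9, 1.8, -9.6]
```

```bash
python3 -m crank '[[[0,0,0,0.05,0,0,0],[0,0,0,0,0,0,0]]]' | grep -E "pos|ft_f"
```

```text
position: [0.5222, 0.1209, 0.0869]
ft_force: [0.1, 2.8, -9.6]
```

```bash
python3 -m crank '[[[0,0,0,0.05,0,0,0],[0,0,0,0,0,0,0]]]' | grep -E "pos|ft_f"
```

```text
position: [0.5222, 0.121, 0.0873]
ft_force: [-0.3, 2.1, -9.2]
```

```bash
python3 -m crank '[[[0,0,0,0.05,0,0,0],[0,0,0,0,0,0,0]]]' | grep -E "pos|ft_f"
```

```text
position: [0.5222, 0.1209, 0.0878]
ft_force: [1.2, 2.1, -10.0]
```

```bash
python3 -m crank '[[[0,0,0,0.05,0,0,0],[0,0,0,0,0,0,0]]]' | grep -E "pos|ft_f"
```

```text
position: [0.5222, 0.1209, 0.0884]
ft_force: [-1.3, 2.1, -9.3]
```

```bash
python3 -m crank '[[[0,0,0,0.05,0,0,0],[0,0,0,0,0,0,0]]]' | grep -E "pos|ft_f"
python3 - <<'E'
from h import *
p,d=eyes.camera('side');cv2.imwrite('pics/s2.png',cv2.resize(p[220:340,220:340,::-1],(600,600),interpolation=cv2.INTER_CUBIC))
E
```

```text
position: [0.5222, 0.1209, 0.0889]
ft_force: [0.1, 1.4, -9.3]
```

View pics/s2.png

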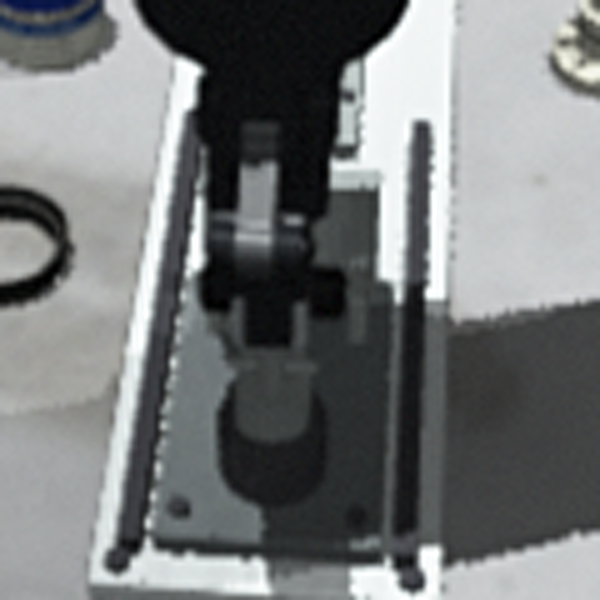

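The tee (about 270,290 in the crop) has risen with the gripper, and the cross pin is near the sleeve's crowns (about row 355). I'll keep lifting in small steps.

```bash
python3 -m crank '[[[0,0,0,0.05,0,0,0],[0,0,0,0,0,0,0]]]' | grep -E "pos|ft_f"
```

```text
position: [0.5222, 0.1209, 0.0892]
ft_force: [-0.4, 2.4, -11.3]
```

```bash
python3 -m crank '[[[0,0,0,0.05,0,0,0],[0,0,0,0,0,0,0]]]' | grep -E "pos|ft_f"
```

```text
position: [0.5221, 0.1209, 0.0896]
ft_force: [1.1, 3.2, -15.6]
```

The force stepped up about 6 N, so the plunger is against the soft stop. I'll ease back 0.3 mm and turn.

```bash
python3 -m crank '[[[0,0,0,-0.03,0,0,0],[0,0,0,0,0,0,5],[0,0,0,0,0,0,5],[0,0,0,0,0,0,5],[0,0,0,0,0,0,0]]]' | grep -E "pos|ft_f|ee"
python3 - <<'E'
from h import *
o=manip.get_obs();print(o['torque'],o['ft_force'],o['joint_pos'])
E
```

```text
position: [0.5222, 0.1209, 0.0895]
ee_rot: [0.974, 0.227, -0.0, 0.0]
ft_force: [0.1, 2.1, -14.4]
[ 0.56474683 -0.16582482 -0.03357992] [  0.09931457   2.05884853 -14.41395521] [ 0.29778121  0.35245673 -0.70946193  1.82857379  0.26131537  1.05594265
 -1.62355286]
```

```bash
python3 -m crank '[[[0,0,0,-0.02,0,0,6],[0,0,0,0,0,0,6],[0,0,0,0,0,0,6],[0,0,0,0,0,0,6],[0,0,0,0,0,0,0]]]' | grep -E "pos|ft_f|ee"; python3 -m crank '[[[0,0,0,0,0,0,6],[0,0,0,0,0,0,6],[0,0,0,0,0,0,6],[0,0,0,0,0,0,6],[0,0,0,0,0,0,0]]]' | grep -E "pos|ft_f|ee|grip_w"
```

```text
position: [0.5222, 0.1209, 0.0894]
ee_rot: [0.906, 0.424, 0.0, -0.0]
ft_force: [0.6, 2.2, -12.9]
position: [0.5223, 0.1208, 0.0894]
ee_rot: [0.798, 0.602, 0.0, 0.0]
ft_force: [-0.1, 1.3, -13.8]
grip_width: 0.111
```

```bash
python3 -m crank '[[[0,0,0,0,0,0,6],[0,0,0,0,0,0,6],[0,0,0,0,0,0,6],[0,0,0,0,0,0,6],[0,0,0,0,0,0,1],[0,0,0,0,0,0,0]]]' | grep -E "pos|ft_f|ee|grip_w"
python3 - <<'E'
from h import *
o=manip.get_obs();print(o['torque'],o['joint_pos']);print(R.from_quat(o['ee_rot']).as_matrix()[:2,:2])
E
```

```text
position: [0.5223, 0.1208, 0.0894]
ee_rot: [0.649, 0.761, 0.0, 0.0]
ft_force: [0.6, 2.0, -13.8]
grip_width: 0.106
[ 0.57119609 -0.25609479 -0.00083913] [ 0.47382019  0.42447064 -0.93416333  1.82079018  0.38307665  1.08960514
 -0.44108992]
[[-0.15793206  0.98744994]
 [ 0.98744997  0.15793208]]
```

```bash
python3 -m crank '[[[0,0,0,-0.1,0,0,0],[0,0,0,-0.1,0,0,0],[0,0,0,-0.1,0,0,0],[0,0,0,0,0,0,0]]]' | grep -E "pos|ft_f"; python3 -m crank '[[[0,0,0,-0.05,0,0,0],[0,0,0,0,0,0,0]]]' | grep -E "pos|ft_f";python3 -m crank '[[[0,0,0,-0.05,0,0,0],[0,0,0,0,0,0,0]]]' | grep -E "pos|ft_f"
```

```text
position: [0.5223, 0.1209, 0.0864]
ft_force: [0.4, 1.6, -9.3]
position: [0.5223, 0.1209, 0.0859]
ft_force: [1.4, 2.5, -9.8]
position: [0.5223, 0.121, 0.0853]
ft_force: [1.3, 1.8, -9.4]
```

```bash
python3 -m crank '[[[0,0,0,-0.04,0,0,0],[0,0,0,0,0,0,0]]]' | grep -E "pos|ft_f"; python3 -m crank '[[[0,0,0,-0.03,0,0,0],[0,0,0,0,0,0,0]]]' | grep -E "pos|ft_f"
```

```text
position: [0.5223, 0.121, 0.0849]
ft_force: [1.0, 1.4, -9.7]
position: [0.5223, 0.121, 0.0848]
ft_force: [0.6, 1.8, -7.3]
```

```bash
python3 -m crank '[[[0,0,0,-0.04,0,0,0],[0,0,0,0,0,0,0]]]' | grep -E "pos|ft_f"; python3 -m crank '[[[1.5,0,0,0,0,0,0],[2.5,0,0,0,0,0,0],[3.5,0,0,0,0,0,0],[3.5,0,0,0,0,0,0],[3.5,0,0,2.5,0,0,0],[3.5,0,0,4,0,0,0],[3.5,0,0,4,0,0,0],[3.5,0,0,0,0,0,0]]]' | grep -E "clock|pos|ft_f"
python3 - <<'E'
from h import *
p,d=eyes.camera('side');cv2.imwrite('pics/s3.png',cv2.resize(p[220:340,220:340,::-1],(600,600),interpolation=cv2.INTER_CUBIC))
w=cloud('wrist',eyes.camera('wrist')[1])
m=(w[...,2]>.092)&(w[...,2]<.115)&(np.hypot(w[...,0]-.522,w[...,1]-.121)<.03);q=w[m]
print(len(q),cv2.minAreaRect(q[:,:2].astype(np.float32)),np.median(q,0))
o=manip.get_obs()
m=(w[...,2]>.070)&(w[...,2]<.080)&(w[...,1]<.075)&(w[...,1]>0)&(w[...,0]>.48)&(w[...,0]<.59);q=w[m]
print(len(q),cv2.minAreaRect(q[:,:2].astype(np.float32)),np.median(q,0),o['joint_pos'])
E
```

```text
position: [0.5224, 0.121, 0.0846]
ft_force: [-0.9, 1.0, -1.8]
clock: 14.25
position: [0.5237, 0.1216, 0.1921]
ft_force: [0.6, 0.4, 0.6]
680 ((0.5208873152732849, 0.12056826055049896), (0.014642100781202316, 0.04344208538532257), 9.695539474487305) [0.52060668 0.12189696 0.10513389]
602 ((0.5365851521492004, 0.04215933755040169), (0.059658702462911606, 0.010677055455744267), 11.118274688720703) [0.53646045 0.04267704 0.07354886] [ 0.54020649  0.30956026 -0.99572651  1.71478197  0.2718865   1.26528315
 -0.35435254]
```

View pics/s3.png

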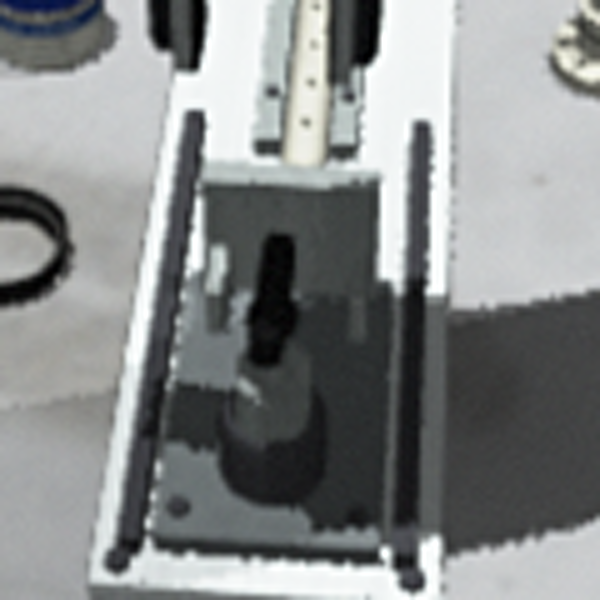

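The plunger is parked: the tee runs along the jig and its top is at about 106 mm. Next I'll shut the fingers and lower them into the gap behind the plate.

```bash
python3 -m crank '[[[0,0.37,-2.42,0,0,0,2.2],[0,0.37,-2.42,0,0,0,0],[0,0,0,0,0,0,0],[0,0,0,0,0,0,0],[0,0,0,-3.5,0,0,0],[0,0,0,-3.5,0,0,0],[0,0,0,-3.5,0,0,0],[0,0,0,-3.2,0,0,0],[0,0,0,0,0,0,0],[0,0,0,0,0,0,0]]]' 30
python3 - <<'E'
from h import *
p,d=eyes.camera('side');cv2.imwrite('pics/s4.png',cv2.resize(p[200:320,220:340,::-1],(600,600),interpolation=cv2.INTER_CUBIC))
E
```

```text
clock: 15.6
position: [0.5301, 0.0736, 0.0534]
ee_rot: [0.632, 0.775, 0.001, 0.0]
ft_force: [0.4, 0.1, -0.1]
grip_width: -0.001
grasp_force: 0.0
```

View pics/s4.png

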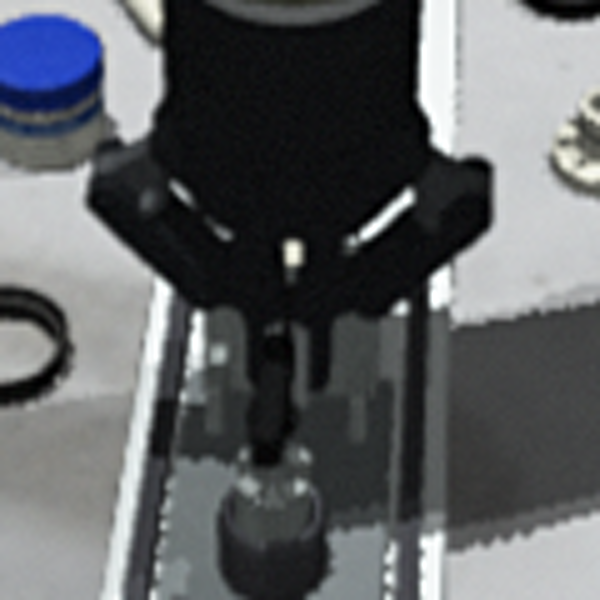

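The shut fingers (about 290,350 in the crop) stand free between the tee and the plate. I'm starting the push.

```bash
python3 -m crank '[[[0,0.04,-0.2,0,0,0,0],[0,0.04,-0.2,0,0,0,0],[0,0.04,-0.2,0,0,0,0],[0,0.04,-0.2,0,0,0,0],[0,0.04,-0.2,0,0,0,0],[0,0,0,0,0,0,0]]]' | grep -E "pos|ft_f"; python3 -m crank '[[[0,0.04,-0.2,0,0,0,0],[0,0.04,-0.2,0,0,0,0],[0,0.04,-0.2,0,0,0,0],[0,0,0,0,0,0,0]]]' | grep -E "pos|ft_f"
```

```text
position: [0.5316, 0.0624, 0.0522]
ft_force: [-0.6, 0.7, -0.1]
position: [0.5328, 0.0567, 0.0522]
ft_force: [-0.1, 2.1, -0.7]
```

```bash
python3 -m crank '[[[0,0.04,-0.2,0,0,0,0],[0,0.04,-0.2,0,0,0,0],[0,0.04,-0.2,0,0,0,0],[0,0.04,-0.2,0,0,0,0],[0,0.04,-0.2,0,0,0,0],[0,0,0,0,0,0,0]]]' | grep -E "pos|ft_f"; python3 -m crank '[[[0,0.04,-0.2,0,0,0,0],[0,0.04,-0.2,0,0,0,0],[0,0.04,-0.2,0,0,0,0],[0,0.04,-0.2,0,0,0,0],[0,0.04,-0.2,0,0,0,0],[0,0.04,-0.2,0,0,0,0],[0,0.04,-0.2,0,0,0,0],[0,0.04,-0.2,0,0,0,0],[0,0.04,-0.2,0,0,0,0],[0,0.04,-0.2,0,0,0,0]]]' | grep -E "clock|pos|ft_f"
```

```text
position: [0.5349, 0.0461, 0.0522]
ft_force: [0.7, 1.1, -0.8]
clock: 18.9
position: [0.5388, 0.0264, 0.0522]
ft_force: [-0.0, 2.7, -0.3]
```

```bash
python3 -m crank '[[[0,0.04,-0.2,0,0,0,0],[0,0.04,-0.2,0,0,0,0],[0,0.04,-0.2,0,0,0,0],[0,0.04,-0.2,0,0,0,0],[0,0.04,-0.2,0,0,0,0],[0,0.04,-0.2,0,0,0,0],[0,0.04,-0.2,0,0,0,0],[0,0.04,-0.2,0,0,0,0],[0,0.04,-0.2,0,0,0,0],[0,0.04,-0.2,0,0,0,0],[0,0.04,-0.2,0,0,0,0]]]' | grep -E "clock|pos|ft_f"
python3 - <<'E'
from h import *
p,d=eyes.camera('side');cv2.imwrite('pics/s5.png',cv2.resize(p[150:310,210:340,::-1],(487,600),interpolation=cv2.INTER_CUBIC))
E
```

```text
clock: 20.27
position: [0.5432, 0.0044, 0.0522]
ft_force: [-0.9, 2.6, -1.1]
```

View pics/s5.png

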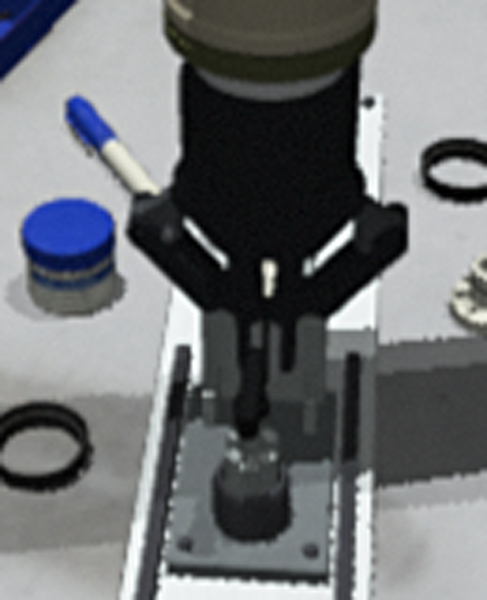

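The carriage has moved forward with the plunger still parked (tee at about 250,380). I'll finish in fine steps, watching the force.

```bash
python3 -m crank '[[[0,0.02,-0.1,0,0,0,0],[0,0.02,-0.1,0,0,0,0],[0,0.02,-0.1,0,0,0,0],[0,0,0,0,0,0,0]]]' | grep -E "pos|ft_f"; for i in 1 2; do python3 -m crank '[[[0,0.01,-0.05,0,0,0,0],[0,0.01,-0.05,0,0,0,0],[0,0,0,0,0,0,0]]]' | grep -E "pos|ft_f"; done
```

```text
position: [0.5438, 0.0013, 0.0522]
ft_force: [-0.8, 1.5, -0.3]
position: [0.544, 0.0005, 0.0522]
ft_force: [-0.9, 2.5, -0.4]
position: [0.5442, -0.0003, 0.0522]
ft_force: [-0.6, 3.5, 0.8]
```

```bash
for i in 1 2; do python3 -m crank '[[[0,0.01,-0.05,0,0,0,0],[0,0,0,0,0,0,0]]]' | grep -E "pos|ft_f"; done
```

```text
position: [0.5442, -0.0007, 0.0522]
ft_force: [-1.2, 4.3, -0.4]
position: [0.5443, -0.001, 0.0522]
ft_force: [-1.8, 4.2, 0.6]
```

```bash
for i in 1 ; do python3 -m crank '[[[0,0.01,-0.05,0,0,0,0],[0,0,0,0,0,0,0]]]' | grep -E "pos|ft_f"; done
```

```text
position: [0.5444, -0.0013, 0.0522]
ft_force: [-2.2, 5.8, 1.1]
```

```bash
python3 -m crank '[[[0,0.01,-0.05,0,0,0,0],[0,0,0,0,0,0,0]]]' | grep -E "pos|ft_f"
```

```text
position: [0.5444, -0.0016, 0.0522]
ft_force: [-2.2, 6.2, 1.2]
```

The pad contact is clear, at about 4 N beyond sliding friction. Now I'll back off, rise and check.

```bash
python3 -m crank '[[[0,-0.02,0.1,0,0,0,0],[0,-0.04,0.2,0,0,0,0],[0,-0.1,0.5,0,0,0,0],[0,-0.08,0.4,0,0,0,0],[0,0,0,0,0,0,0],[0,0,0,3,0,0,0],[0,0,0,5,0,0,0],[0,0,0,5,0,0,0],[0,0,0,5,0,0,0],[0,-4,4,2,0,0,0],[0,-4,4,0,0,0,0],[0,-4,4,0,0,0,0],[0,0,0,0,0,0,0],[0,0,0,0,0,0,0]]]'
python3 - <<'E'
from h import *
p,d=eyes.camera('side');q,dt=eyes.camera('top')
a=cv2.resize(p[150:310,210:340,::-1],(390,480),interpolation=cv2.INTER_CUBIC);b=cv2.resize(q[180:280,190:400,::-1],(400,190),interpolation=cv2.INTER_CUBIC)
c=np.zeros((480,790,3),np.uint8);c[:,:390]=a;c[:190,390:]=b;cv2.imwrite('pics/f.png',c)
o=np.array([.5596,-.0701]);Y=np.array([-.1951,.9808]);X=np.array([.9808,.1951])
for n,w in(('side',cloud('side',d)),('top',cloud('top',dt))):
    r=w[...,:2]-o;x=r@X;y=r@Y;z=w[...,2]
    m=(abs(x)<.03)&(z>.068)&(z<.08)&(y>.03)&(y<.08);print(n,'plate y',np.percentile(y[m],[5,50,95]))
    m=(abs(x)<.03)&(z>.098)&(z<.115)&(y>.1)&(y<.17);print('tee',m.sum(),np.median(z[m]),x[m].mean(),y[m].mean())
    t=(abs(x)<.007)&(z>.022)&(z<.034)&(y>-.2)&(y<.06);print('tube y',np.percentile(y[t],[0,1,99,100]))
E
```

```text
clock: 24.32
position: [0.4226, 0.1288, 0.2524]
ee_rot: [0.633, 0.774, -0.0, 0.001]
ft_force: [0.5, -0.7, -0.9]
grip_width: 0.001
grasp_force: 0.0
side plate y [0.05070652 0.0580997  0.06078867]
tee 141 0.10583965649223387 0.000645555309759007 0.1391358032518645
tube y [-0.19862892 -0.19496262  0.05915352  0.05998068]
top plate y [0.05091685 0.0553874  0.05992492]
tee 109 0.10678439098195291 -0.0009442169620886822 0.13503942780121922
tube y [-0.19925275 -0.19563508  0.04783041  0.05037076]
```

View pics/f.png

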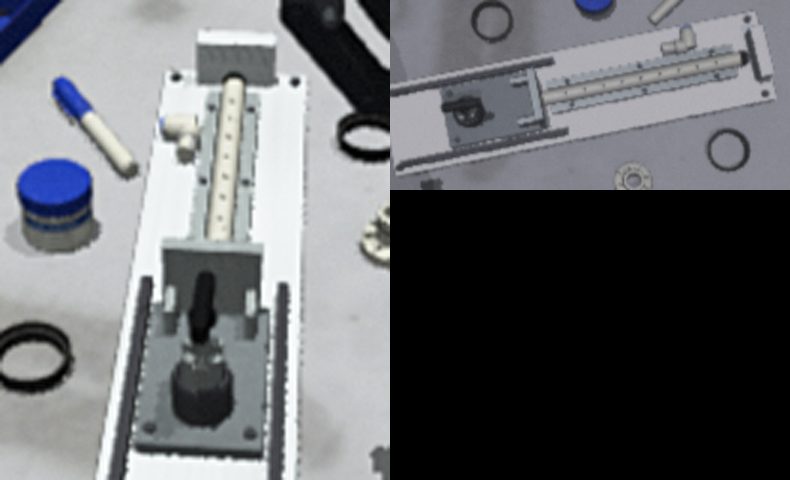

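The tube touches the pad (side crop 233,80) and the plate (232,242). The plate's front face is at about y=+50 mm, the plunger is parked (tee top at about 106 mm), and the loose parts look undisturbed. I'm handing in.

```bash
python3 -c "
from workcell import job;print(job.hand_in())"
```

```text
the job is handed in; nothing more can be done
None
```

The job is handed in at about 24 s: the plunger is parked in its rest notch, the stop is bearing on the tube, and the tube is home against the end pad, with the loose parts looking undisturbed in the final pictures.

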